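# Set the sleeve-board leg to length and hold it cammed

## Task

Hook the fingers behind the crossbar of the sprung support leg and draw the leg out of its channel bracket until the pin standing on the leg is level with the index clip on the channel's rim; only there, with the leg kept at that mark, squeeze the cam lever beside the leg fully shut against it. Springs pull the leg back in and the lever open, so finish while still holding: leg at the mark, lever squeezed shut, nothing let go. Leave the other things on the table where they are.

Things in the scene. Friction and masses are not known exactly. Their poses are not given: they have to be found in the camera images.
- bracket: channel bracket fixed on the table: grey base plate 210 x 86 x 8 mm carrying two upright aluminium rims (200 mm long, 8 mm thick, tops 66 mm above the table, outer faces at y = -21 and +19 mm). Origin on the table surface below the channel's mouth; +x is the direction in which the leg is drawn out (roughly to the robot's right), z up; the bracket fills x = -210 to 0 mm.
- support_leg: steel leg sliding in the channel along the bracket's x, travel 105 mm, pushed home at the start. Frame parallel to the bracket's and coincident with it when the leg is home. Outside the channel the bar lies at y = -10 to +8 mm, z = 37 to 59 mm, with free space beside and below it down to the table, and ends in a crossbar (T). A spring always pulls it home, with 4.5 N at home to 7 N fully out.
- crossbar (a point): on the leg: middle of the inner face (towards the channel) of the crossbar, 80 mm from the leg's origin, 48 mm above the table; axes as the leg. The crossbar is 14 mm thick, 112 mm long along y, from z = 29 to 67 mm. With the leg home there are 80 mm between the channel's mouth and this face, and the fingers go down on both sides of bar and lever there and pull on the face.
- pointer (a point): tip of the 8 mm pin that stands on the leg inside the channel, 82 mm above the table; moves with the leg.
- index_clip: black clip, 12 mm long, astride the rim on the bracket's +y side, with an upright 4 mm fin (top 18 mm above the rim) at its middle. Origin on the rim's top below the fin, axes as the bracket. The leg is at the mark when pointer and fin have the same x (measured along the bracket's x). It lies 30 to 85 mm ahead of the pin at the start.
- cam_lever (a joint): cam lever on the +y side of the bar, hinged on an upright pin at x = 10, y = 12.5 mm of the leg's frame; a flat black paddle 7 mm thick, 62 mm long from the pin, z = 34 to 62 mm. 0 = open (its free end, next to the crossbar, stands out to y = 37 mm), 0.35 rad = shut, parallel to the bar with its outer face at y = 16 mm. A spring opens it; 2 to 4 N at the free end shuts it. Bar and lever shut measure 26 mm across, centred at y = +3 mm of the leg's frame; open, 47 mm.
- lever_end (a point): on the outer face of the cam lever at its free end, 48 mm above the table.
- tape_measure: rolled tape measure lying flat, 53 mm across, 19 mm high, in front of the bracket (robot side); origin at its underside; not to be disturbed
- tailor_chalk: flat triangle of tailor's chalk, 42 x 47 x 8 mm, in front of the bracket (robot side); origin at its underside; not to be disturbed
- beeswax_pot: low round pot, 69 mm across, 41 mm high, on the right of the table; origin at its underside; not to be disturbed
- spool_white: thread spool standing upright, 40 mm across, 55 mm high, on the right of the table; origin at its underside; not to be disturbed
- cone_grey: tall thread cone, 66 mm across, 130 mm high, on the right of the table; origin at its underside; not to be disturbed
- scissors: scissors lying flat, 199 x 87 x 9 mm, on the left of the table; origin at its underside; not to be disturbed

How it is judged:
On the way, in this order (a step that is already met when the one before it is completed fails the run):
1. the leg is held at the mark (within 5 mm) by its crossbar, the cam lever still open (x of pointer in the frame of index_clip between -0.005 and 0.005 m and contact force between the fingers and support_leg above 4 N and value of joint cam_lever below 0.12 rad), for 0.2 s.
2. the cam lever is shut with the leg held at the mark (x of pointer in the frame of index_clip between -0.006 and 0.006 m and contact force between the fingers and support_leg above 4 N and value of joint cam_lever above 0.28 rad), for 0.2 s.
At the end, for the whole second after the job is handed in: the fingers still hold the leg (more than 4 N on leg and lever), the pin within 6 mm of the index clip along the channel, the leg at rest, the cam lever squeezed shut (0.28 rad or more of 0.35) (all of step 2 and linear speed of support_leg below 0.01 m/s); the arm keeps its last pose, push and grip.
It fails at once if the cam lever is squeezed more than half shut while the leg is more than 12 mm from the mark (value of joint cam_lever above 0.18 rad and not (x of pointer in the frame of index_clip between -0.012 and 0.012 m)).
It fails at once if another thing on the table is shifted by more than 30 mm (distance of any of tape_measure, tailor_chalk, beeswax_pot, spool_white, cone_grey, scissors from where it was at the start of the episode above 0.03 m).
It also fails if it takes over 35 s, if anything falls off the work surface, if the arm or the gripper's body presses on something with over 40 N, if the wrist force passes 120 N, or if a joint passes its speed limit or range.

## Robot

A 6-joint arm with a two-finger parallel gripper is mounted at the origin on a cart in front of the work surface, level with it; the furniture and walls round the work are solid. World frame = base frame: x ahead of the robot, y to its left, z up, the work surface at z = 0. Lengths are in m, angles in rad, forces in N, time in s.
With the tool pointing down it reaches from about 0.35 to 0.8 m from the base axis. Payload 7.3 kg.
Tool frame: the origin (TCP) lies midway between the tips of the shut fingers; the grasp point (between the pads) lies 19 mm behind it; z points along the fingers, x is the direction in which the jaws open and shut, and the axes are right-handed (so a half turn about z gives the same grasp; the last joint's range is limited). The gripper opens to 85 mm and grips with 20 to 120 N. Pads are 22 mm wide; open, the fingers measure 114 mm over their backs; the gripper's body (76 mm by 85 mm) begins 54 mm behind the grasp point. The pads swing forward as they close: fully open they stand 13 mm farther back than shut.
Start: joints at [1.17, 0.342, 1.524, -0, 1.275, -0.146], TCP at [0.132, 0.508, 0.231] pointing down, gripper open.
Joint ranges: [-2.53, 2.53], [-0.77, 2.02], [0.04, 2.7], [-1, 4.14], [0.28, 2.66], [-3.11, 3.11]. Speed limits (rad/s): [2.57, 2.57, 3.14, 3.14, 3.14, 3.14].

## Interface

Orientations are given as [roll, pitch, yaw] about the fixed x, y, z axes, in that order (R = Rz(yaw) Ry(pitch) Rx(roll)).
In Python, from workcell import get_state, read_camera, finish_job gives the robot as it stands.
- The arm moves only by the tool move_arm, never from a script. Its arguments are lists of equal length, an entry for each row: "dp": the shift along the tool's x, y, z in m, a list of three; "angular": the turn, a rotation vector about the tool's x, y, z in rad, a list of three. A call has exactly 8 rows; each row is the pose to reach, as a shift and turn from the pose commanded when the call began, along the tool's axes at that moment; what a row does not reach only later rows make up. A row lasts 1/8 s, in which the tool goes at most 62.5 mm and 10.7 degrees, less where a joint would pass 70% of its speed; a pose out of reach is approached as far as the arm can. A call with a gripper value outside its range is refused whole. "gripper" is the finger opening in m, from 0 to 0.0854, set as the call begins (left out, the last holds). The fingers move at their own pace and stop on an object; the grip force is fixed at half the most. Time passes only in rows, so rows that repeat a pose let the fingers close, or fill a call up. It gives the time, the measured TCP pose, the force and the opening at its end, in the units of the state.
- get_state(): the state, without advancing time (a new reading comes with each control period).
- read_camera(name): name is "side" or "top" or "wrist"; returns a dict with "color" (480x640x3 uint8, red, green, blue), "K" (3x3 intrinsics, pixels), "world_from_camera" (4x4, takes a point from camera to world coordinates). Camera axes: x right, y down, z forward; pixel columns grow to the right and rows downward; lengths in m; the calibration is good to about 2 mm. A picture is of the moment at which its call begins. There is no depth.
- finish_job(): hands the job in, once; it reports no verdict.
The state is a dict: "time_s": time; "joint_positions": joint angles; "joint_vel": joint speeds; "joint_torque": joint torques, N m; "ee_pos": TCP position; "ee_rot": TCP orientation; "force": force on the tool from outside, world axes, zero at the start; "torque": the same for the moment, N m; "opening": opening from 0.0 (shut) to 1.0 (fully open).
Only numpy, scipy, OpenCV 4.12 (cv2) and the standard library are available. Lean on these libraries where they do the work, as an engineer would, in place of code of your own. Each camera call takes 0.05 s, during which the arm holds its last target. There are 200 camera calls.

## Working session

There is one attempt and no reset: what is moved stays moved. The work goes in short steps, Python scripts to look and compute and a tool call to move; the robot and the scene stay as the last step left them, time stands still between calls to the robot, and variables do not carry over. Pictures are saved under pics/ and viewed, about 8 in all and at most 12, crops included, and the job is handed in when it is done.

Besides the shell and the picture viewer there is one more tool, called by a JSON object that holds its "fn" and its "kwargs". move_arm: Moves the arm, as the interface text tells. Its arguments: {"type":"object","properties":{"dp":{"type":"array"},"angular":{"type":"array"},"gripper":{"type":"number"}},"required":["dp","angular"]}

```bash
mkdir -p pics; cat > h.py <<'E'
import numpy as np, cv2
from workcell import get_state, read_camera
def snap(n,f):
    c=read_camera(n); cv2.imwrite(f'pics/{f}.png',c['color'][:,:,::-1]); np.savez(f'pics/{f}.npz',K=c['K'],T=c['world_from_camera']); return c
def ray(f,u,v,z):
    d=np.load(f'pics/{f}.npz'); K,T=d['K'],d['T']
    r=T[:3,:3]@np.linalg.solve(K,[u,v,1.]); o=T[:3,3]; return o+r*(z-o[2])/r[2]
def proj(f,p):
    d=np.load(f'pics/{f}.npz'); K,T=d['K'],d['T']
    q=K@(T[:3,:3].T@(np.asarray(p)-T[:3,3])); return q[:2]/q[2]
E
python3 - <<'E'
from h import *
for n in ('top','side'): c=snap(n,n+'1'); print(c['world_from_camera'].round(3))
s=get_state(); print(s['ee_pos'],s['ee_rot'],s['opening'],s['time_s'])
E
```

```text
[[-1.000e-03 -9.960e-01  9.400e-02  4.060e-01]
 [-1.000e+00 -1.000e-03 -2.400e-02  3.800e-02]
 [ 2.400e-02 -9.400e-02 -9.950e-01  1.435e+00]
 [ 0.000e+00  0.000e+00  0.000e+00  1.000e+00]]
[[ 0.999 -0.021  0.044  0.437]
 [-0.048 -0.469  0.882 -1.291]
 [ 0.002 -0.883 -0.469  0.768]
 [ 0.     0.     0.     1.   ]]
[0.13218636 0.50771924 0.2306987 ] [-3.14140894e+00  1.35586533e-03  1.31598426e+00] 1.0049296056156092 0.1
```

View pics/top1.png

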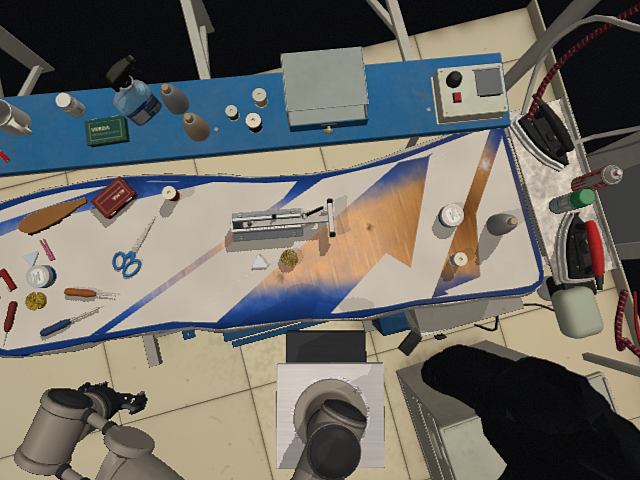

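View pics/side1.png

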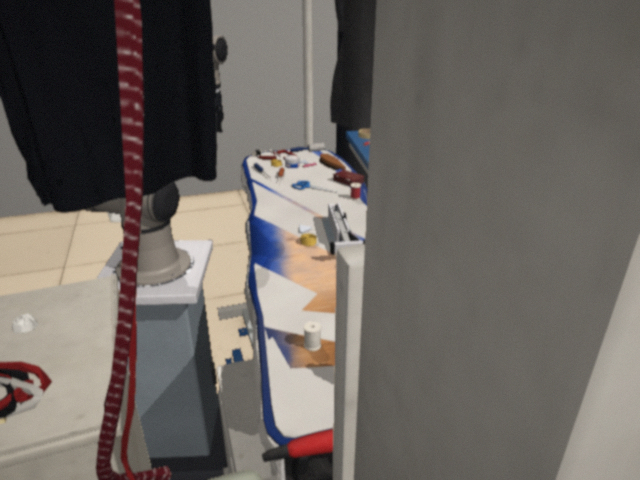

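The top view shows the bracket at about (232-305, 210-238) px, with the crossbar at about (331,217). The tape and chalk lie in front of it. The side view is mostly blocked, so I'll zoom in on the top view.

```bash
python3 - <<'E'
from h import *
im=cv2.imread('pics/top1.png')[190:265,220:345]
cv2.imwrite('pics/top1c.png',cv2.resize(im,None,fx=6,fy=6,interpolation=cv2.INTER_CUBIC))
for uv,z in [((329,198),.067),((333,236),.067),((303,210),.066),((232,214),.066),((290,259),.0),((260,262),0)]: print(uv,ray('top1',*uv,z).round(3))
E
```

```text
(329, 198) [0.637 0.003 0.067]
(333, 236) [ 0.525 -0.009  0.067]
(303, 210) [0.601 0.079 0.066]
(232, 214) [0.589 0.285 0.066]
(290, 259) [0.461 0.119 0.   ]
(260, 262) [0.452 0.21  0.   ]
```

View pics/top1c.png

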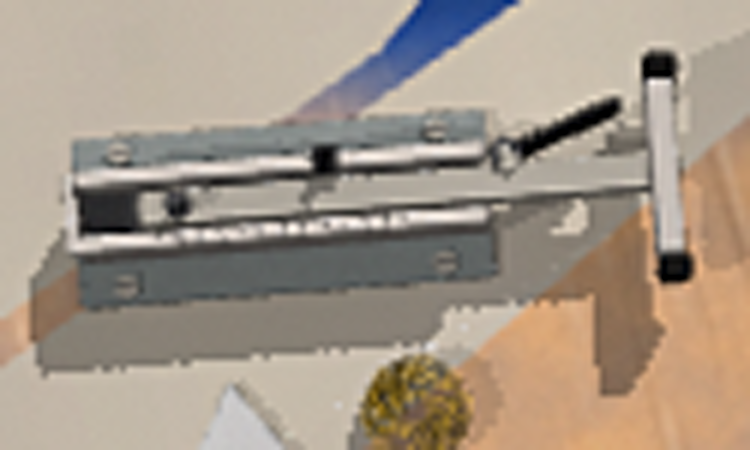

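```bash
cat >> h.py <<'E'
from scipy.spatial.transform import Rotation as R
def go(p,yaw):
    s=get_state(); A=R.from_euler('xyz',s['ee_rot']); B=R.from_euler('xyz',[np.pi,0,yaw])
    print('dp',A.inv().apply(np.array(p)-s['ee_pos']).round(4),'ang',(A.inv()*B).as_rotvec().round(4))
E
python3 - <<'E'
from h import *
f=lambda x,y:(220+x/6,190+y/6)
for n,c,z in [('pin',(178,197),.082),('fin',(323,155),.084),('rim+a',(78,180),.066),('rim+b',(485,152),.066),('rim-a',(78,244),.066),('rim-b',(488,214),.066),('T1',(660,52),.067),('T2',(676,282),.067)]:
    print(n,ray('top1',*f(*c),z).round(4))
go([.56,.06,.30],.065)
E
```

```text
pin [0.5615 0.231  0.082 ]
fin [0.5816 0.1618 0.084 ]
rim+a [0.5715 0.2816 0.066 ]
rim+b [0.5856 0.0849 0.066 ]
rim-a [0.5404 0.2811 0.066 ]
rim-b [0.5552 0.0833 0.066 ]
T1 [ 6.348e-01 -2.000e-04  6.700e-02]
T2 [ 0.5221 -0.0078  0.067 ]
dp [-0.3255  0.5268 -0.069 ] ang [7.000e-04 1.300e-03 1.251e+00]
```

{"fn": "move_arm", "kwargs": {"dp": [[-0.027, 0.044, -0.009], [-0.054, 0.088, -0.018], [-0.081, 0.132, -0.027], [-0.108, 0.176, -0.036], [-0.135, 0.22, -0.045], [-0.162, 0.264, -0.054], [-0.19, 0.308, -0.063], [-0.217, 0.352, -0.069]], "angular": [[0, 0, 0.156], [0, 0, 0.312], [0, 0, 0.469], [0, 0, 0.625], [0, 0, 0.782], [0, 0, 0.938], [0, 0, 1.095], [0, 0, 1.251]], "gripper": 0.0854}}

```text
time_s: 1.1
ee_pos: [0.4192, 0.2079, 0.3005]
ee_rot: [-3.141, -0.0, 0.06]
force: [0.6, 0.5, -0.5]
opening: 0.998
```

```bash
python3 - <<'E'
from h import *
s=get_state(); print(s['ee_pos'],s['ee_rot'],s['time_s'])
go([.56,.06,.30],.07)
E
```

```text
[0.41916488 0.20790946 0.30052332] [-3.14139611e+00 -8.68360773e-05  5.97170197e-02] 1.1
dp [0.1318 0.1561 0.0005] ang [-0.0002 -0.0001 -0.0103]
```

{"fn": "move_arm", "kwargs": {"dp": [[0.025, 0.03, 0], [0.05, 0.06, 0], [0.08, 0.094, 0], [0.105, 0.125, 0], [0.13, 0.154, 0], [0.13, 0.154, 0], [0.13, 0.154, 0], [0.13, 0.154, 0]], "angular": [[0, 0, 0], [0, 0, 0], [0, 0, -0.006], [0, 0, -0.006], [0, 0, -0.006], [0, 0, -0.006], [0, 0, -0.006], [0, 0, -0.006]]}}

```text
time_s: 2.1
ee_pos: [0.5573, 0.065, 0.3005]
ee_rot: [-3.141, 0.0, 0.072]
force: [0.2, 0.3, -0.1]
opening: 1.001
```

```bash
python3 - <<'E'
from h import *
s=get_state(); print(s['ee_pos'],s['ee_rot'],s['time_s'])
c=snap('wrist','w1'); print(c['world_from_camera'].round(3))
E
```

```text
[0.55733427 0.06504832 0.30048009] [-3.14130292e+00  2.28065307e-05  7.21947577e-02] 2.1
[[ 0.997  0.067  0.022  0.552]
 [ 0.071 -0.946 -0.315  0.146]
 [-0.001  0.316 -0.949  0.444]
 [ 0.     0.     0.     1.   ]]
```

View pics/w1.png

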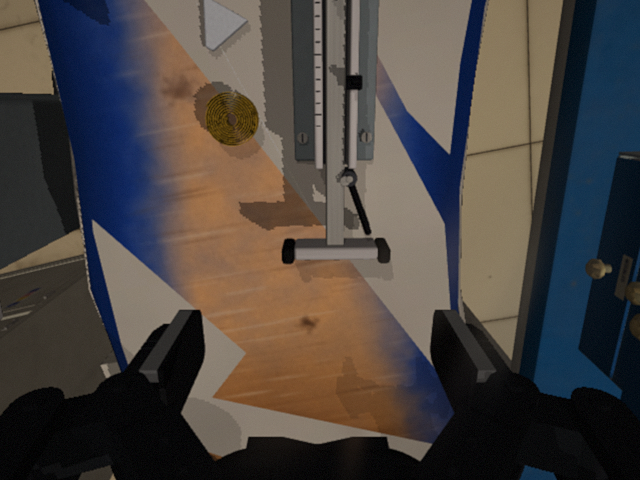

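The crossbar is at (283-390, 239-262) and the fin at about (352,80). The lever is open, with its end at about (368,233). The pin is out of view, so I'll shift to see it.

{"fn": "move_arm", "kwargs": {"dp": [[0, -0.025, 0], [0, -0.05, 0], [0, -0.075, 0], [0, -0.1, 0], [0, -0.11, 0], [0, -0.11, 0], [0, -0.11, 0], [0, -0.11, 0]], "angular": [[0, 0, 0], [0, 0, 0], [0, 0, 0], [0, 0, 0], [0, 0, 0], [0, 0, 0], [0, 0, 0], [0, 0, 0]]}}

```text
time_s: 3.15
ee_pos: [0.5503, 0.1731, 0.3003]
ee_rot: [3.141, -0.0, 0.07]
force: [0.2, 0.5, 1.0]
opening: 0.999
```

```bash
python3 - <<'E'
from h import *
s=get_state(); print(s['ee_pos'],s['ee_rot'],s['time_s'])
snap('wrist','w2')
im=cv2.imread('pics/w2.png')[0:300,240:440]
cv2.imwrite('pics/w2c.png',cv2.resize(im,None,fx=2,fy=2,interpolation=cv2.INTER_CUBIC))
im=cv2.imread('pics/w1.png')[160:275,270:410]
cv2.imwrite('pics/w1c.png',cv2.resize(im,None,fx=5,fy=5,interpolation=cv2.INTER_CUBIC))
E
```

```text
[0.55030901 0.17306218 0.30032585] [ 3.14148760e+00 -3.63716685e-05  6.99647115e-02] 3.15
```

View pics/w2c.png

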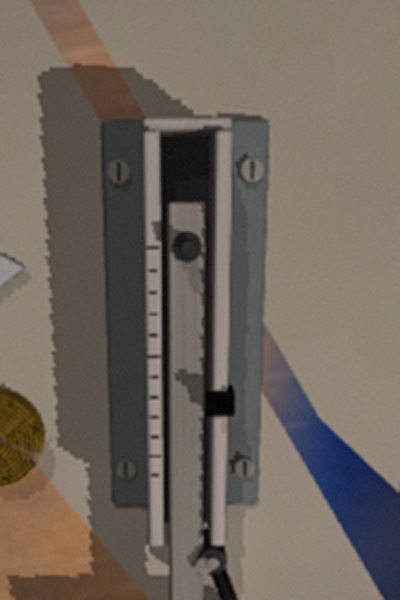

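View pics/w1c.png

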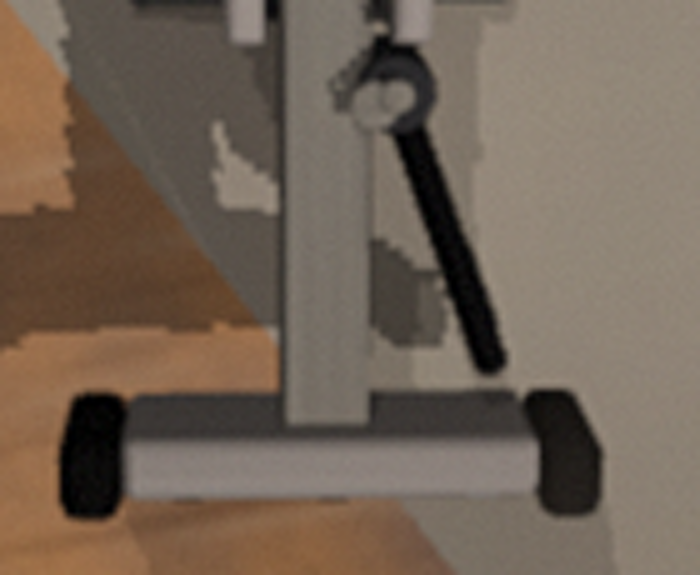

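```bash
python3 - <<'E'
from h import *
im=cv2.imread('pics/w2.png')
a=im[105:140,310:375]; b=im[185:215,310:375]
g=np.vstack([a,b]).astype(float)*1.8+20
cv2.imwrite('pics/w2z.png',cv2.resize(np.clip(g,0,255).astype('uint8'),None,fx=9,fy=9,interpolation=cv2.INTER_NEAREST))
print(np.load('pics/w2.npz')['K'])
yb=np.array([np.cos(.07),np.sin(.07)]);xb=np.array([yb[1],-yb[0]])
P=lambda f,u,v,z:(lambda p:(p.round(4),'xb,yb',(p[:2]@xb).round(4),(p[:2]@yb).round(4)))(ray(f,u,v,z))
C=lambda x,y:(270+x/5,160+y/5)
print('face',P('w1',*C(328,438),.067)); print('Tend-',P('w1',*C(62,438),.067)); print('Tend+',P('w1',*C(590,438),.067))
for n,u,v,z in [('barL1',285,420,.059),('barR1',370,420,.059),('barL2',287,120,.059),('barR2',372,180,.059),('lever',492,370,.062),('rim-end',247,44,.066),('rim+end',412,42,.066)]: print(n,P('w1',*C(u,v),z))
D=lambda x,y:(240+x/2,y/2)
print('rimR top',P('w2',*D(221,130),.066),'bot',P('w2',*D(218,540),.066))
print('pin',P('w2',*D(187,243),.082))
print('clip mid z.066/.084',P('w2',*D(220,402),.066),P('w2',*D(220,402),.084))
E
```

```text
[[396.28132613   0.         317.09427962]
 [  0.         396.28132613 234.06946964]
 [  0.           0.           1.        ]]
face (array([0.58  , 0.0074, 0.067 ]), 'xb,yb', np.float64(0.0331), np.float64(0.5791))
Tend- (array([0.5262, 0.0036, 0.067 ]), 'xb,yb', np.float64(0.0332), np.float64(0.5252))
Tend+ (array([0.6331, 0.0112, 0.067 ]), 'xb,yb', np.float64(0.0331), np.float64(0.6323))
barL1 (array([0.5714, 0.0078, 0.059 ]), 'xb,yb', np.float64(0.0322), np.float64(0.5706))
barR1 (array([0.589 , 0.0091, 0.059 ]), 'xb,yb', np.float64(0.0321), np.float64(0.5881))
barL2 (array([0.5669, 0.0704, 0.059 ]), 'xb,yb', np.float64(-0.0305), np.float64(0.5704))
barR2 (array([0.5847, 0.0595, 0.059 ]), 'xb,yb', np.float64(-0.0185), np.float64(0.5874))
lever (array([0.6124, 0.0227, 0.062 ]), 'xb,yb', np.float64(0.0202), np.float64(0.6125))
rim-end (array([0.5578, 0.0858, 0.066 ]), 'xb,yb', np.float64(-0.0466), np.float64(0.5625))
rim+end (array([0.5892, 0.0884, 0.066 ]), 'xb,yb', np.float64(-0.047), np.float64(0.5939))
rimR top (array([0.5718, 0.2867, 0.066 ]), 'xb,yb', np.float64(-0.246), np.float64(0.5904)) bot (array([0.5889, 0.0913, 0.066 ]), 'xb,yb', np.float64(-0.0499), np.float64(0.5939))
pin (array([0.5601, 0.2386, 0.082 ]), 'xb,yb', np.float64(-0.1989), np.float64(0.5754))
clip mid z.066/.084 (array([0.583 , 0.1644, 0.066 ]), 'xb,yb', np.float64(-0.1232), np.float64(0.5931)) (array([0.5812, 0.1687, 0.084 ]), 'xb,yb', np.float64(-0.1276), np.float64(0.5916))
```

View pics/w2z.png

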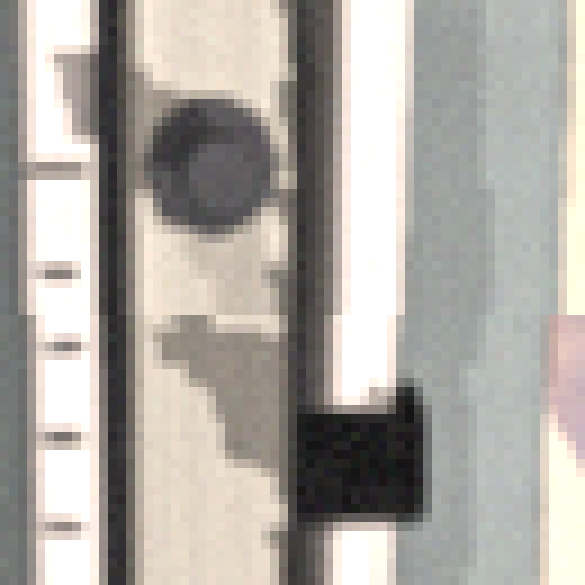

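```bash
python3 - <<'E'
from h import *
yb=np.array([np.cos(.07),np.sin(.07)]);xb=np.array([yb[1],-yb[0]])
P=lambda f,u,v,z:(ray(f,u,v,z)[:2]@xb).round(4)
pin=P('w2',333.7,123.6,.082); print('pin',pin)
for z in (.066,.068,.070): print(z,'upper+6',P('w2',350,194.4,z)+.006,'lower-6',P('w2',350,207.4,z)-.006)
print('fin low -2',P('w2',350,207.4,.084)-.002)
# bracket origin, from w1
o=xb*(-.047)+yb*(.5793+.001); print('origin',o)
for a in (50,57): 
    t=o+xb*a/1000+yb*.003; print(a,t); go([*t,.15],.07)
E
```

```text
pin -0.1971
0.066 upper+6 -0.1238 lower-6 -0.1228
0.068 upper+6 -0.1243 lower-6 -0.1233
0.07 upper+6 -0.1247 lower-6 -0.12380000000000001
fin low -2 -0.1235
origin [0.57559153 0.08747273]
50 [0.58208133 0.03780501]
dp [0.0222 0.1372 0.1503] ang [ 0. -0. -0.]
57 [0.58257093 0.03082215]
dp [0.0222 0.1442 0.1503] ang [ 0. -0. -0.]
```

{"fn": "move_arm", "kwargs": {"dp": [[0.006, 0.036, 0.02], [0.011, 0.072, 0.05], [0.017, 0.108, 0.08], [0.022, 0.142, 0.11], [0.022, 0.144, 0.14], [0.022, 0.144, 0.16], [0.022, 0.144, 0.17], [0.022, 0.144, 0.17]], "angular": [[0, 0, 0], [0, 0, 0], [0, 0, 0], [0, 0, 0], [0, 0, 0], [0, 0, 0], [0, 0, 0], [0, 0, 0]]}}

```text
time_s: 4.2
ee_pos: [0.5822, 0.0316, 0.13]
ee_rot: [-3.141, 0.001, 0.071]
force: [-0.0, 0.7, 0.2]
opening: 0.995
```

```bash
python3 - <<'E'
from h import *
s=get_state(); print(s['ee_pos'],s['ee_rot'],s['time_s'])
snap('wrist','w3')
E
```

```text
[0.58222028 0.03164611 0.13003522] [-3.14142627e+00  7.34088492e-04  7.08581364e-02] 4.2
```

View pics/w3.png

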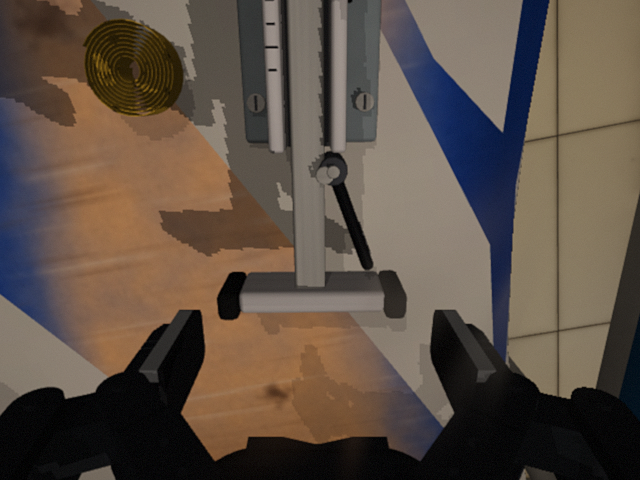

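```bash
python3 - <<'E'
from h import *
yb=np.array([np.cos(.07),np.sin(.07)]);xb=np.array([yb[1],-yb[0]])
for n,u,v,z in [('facetop',310,289,.067),('facebot',310,273,.029),('barL',294,270,.059),('barR',326,270,.059),('levEnd',368,266,.062),('rim+',338,151,.066)]:
    p=ray('w3',u,v,z)[:2]; print(n,(p@xb).round(4),(p@yb).round(4))
s=get_state()['ee_pos'][:2]; print('tcp',s@xb,s@yb)
im=cv2.imread('pics/w3.png')[255:320,200:410]
cv2.imwrite('pics/w3c.png',cv2.resize(im,None,fx=3.8,fy=3.8))
E
```

```text
facetop 0.0304 0.5787
facebot 0.0373 0.578
barL 0.022 0.5692
barR 0.022 0.5881
levEnd 0.0182 0.6123
rim+ -0.0478 0.5937
tcp 0.009103152394619228 0.5834225296086438
```

{"fn": "move_arm", "kwargs": {"dp": [[0, 0, 0.02], [0, 0, 0.04], [0, 0, 0.06], [0, 0, 0.08], [0, 0, 0.095], [0, 0, 0.105], [0, 0, 0.105], [0, 0, 0.105]], "angular": [[0, 0, 0], [0, 0, 0], [0, 0, 0], [0, 0, 0], [0, 0, 0], [0, 0, 0], [0, 0, 0], [0, 0, 0]]}}

```text
time_s: 5.25
ee_pos: [0.5828, 0.0318, 0.026]
ee_rot: [3.142, -0.001, 0.071]
force: [-0.4, -0.0, 0.2]
opening: 1.004
```

{"fn": "move_arm", "kwargs": {"dp": [[0, 0.004, 0], [0, 0.008, 0], [0, 0.011, 0], [0, 0.014, 0], [0, 0.017, 0], [0, 0.02, 0], [0, 0.02, 0], [0, 0.02, 0]], "angular": [[0, 0, 0], [0, 0, 0], [0, 0, 0], [0, 0, 0], [0, 0, 0], [0, 0, 0], [0, 0, 0], [0, 0, 0]]}}

```text
time_s: 6.25
ee_pos: [0.5839, 0.0122, 0.0255]
ee_rot: [-3.141, -0.0, 0.071]
force: [0.7, 4.7, 2.4]
opening: 0.997
```

```bash
python3 - <<'E'
from h import *
s=get_state(); print(s['ee_pos'],s['ee_rot'],s['force'],s['time_s'])
yb=np.array([np.cos(.07),np.sin(.07)]);xb=np.array([yb[1],-yb[0]])
print(s['ee_pos'][:2]@xb,s['ee_pos'][:2]@yb)
snap('wrist','w4'); snap('top','top4')
a=cv2.imread('pics/w4.png'); b=cv2.imread('pics/top4.png')[190:265,220:345]
cv2.imwrite('pics/m4.png',np.hstack([cv2.resize(a,(400,300)),cv2.resize(b,(400,300),interpolation=cv2.INTER_CUBIC)]))
E
```

```text
[0.58389241 0.01224947 0.0254568 ] [-3.14122950e+00 -4.69585400e-04  7.13421568e-02] [0.68585558 4.67335893 2.41639324] 6.25
0.028619623227136695 0.5833192194169762
```

View pics/m4.png

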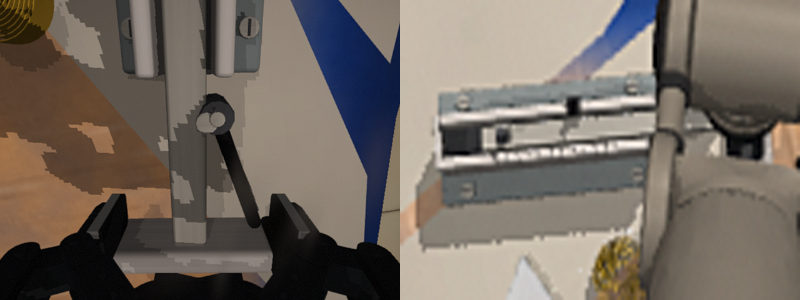

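The fingers are hooked on the face with 4.7 N, and the lever is clear and open. The top view still shows the pin at about (252,231) and the clip at about (274,222). The leg has come about 6 mm already, so I'll draw on another 60 mm.

{"fn": "move_arm", "kwargs": {"dp": [[0, 0.008, 0], [0, 0.018, 0], [0, 0.028, 0], [0, 0.038, 0], [0, 0.048, 0], [0, 0.056, 0], [0, 0.06, 0], [0, 0.06, 0]], "angular": [[0, 0, 0], [0, 0, 0], [0, 0, 0], [0, 0, 0], [0, 0, 0], [0, 0, 0], [0, 0, 0], [0, 0, 0]]}}

```text
time_s: 7.35
ee_pos: [0.5887, -0.0478, 0.0254]
ee_rot: [-3.141, -0.002, 0.071]
force: [2.6, 6.0, 0.5]
opening: 1.002
```

```bash
python3 - <<'E'
from h import *
s=get_state(); print(s['ee_pos'],s['ee_rot'],s['force'],s['time_s'])
yb=np.array([np.cos(.07),np.sin(.07)]);xb=np.array([yb[1],-yb[0]])
print(s['ee_pos'][:2]@xb,s['ee_pos'][:2]@yb)
snap('wrist','w5'); snap('top','top5')
L=[cv2.imread(f'pics/top{i}.png')[208:236,228:300] for i in (1,4,5)]
cv2.imwrite('pics/m5.png',np.vstack([cv2.resize(x,None,fx=7,fy=7,interpolation=cv2.INTER_NEAREST) for x in L]))
for i in (4,5):
    d=np.load(f'pics/w{i}.npz')
E
```

```text
[ 0.58873284 -0.04783667  0.02539617] [-3.14129432e+00 -1.58896956e-03  7.09290110e-02] [2.64311449 5.97973811 0.46016205] 7.35
0.08889717313646911 0.5839452016020693
```

View pics/m5.png

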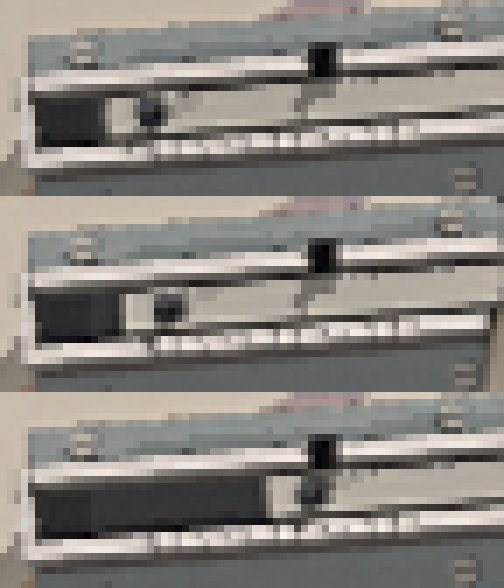

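```bash
python3 - <<'E'
from h import *
G=[cv2.cvtColor(cv2.imread(f'pics/top{i}.png'),cv2.COLOR_BGR2GRAY).astype(np.float32) for i in (1,4,5)]
# template of leg end + pin, upsampled match
up=lambda g:cv2.resize(g,None,fx=10,fy=10,interpolation=cv2.INTER_CUBIC)
R0=[g[208:236,228:300] for g in G]
boxes=[(13,12,14,8),(15,12,14,8),(36,10,14,8)]  # x,y,w,h: around leg end+pin
loc=[]
t=up(R0[1])[115:195,150:280]   # from middle image
for r in R0:
    m=cv2.matchTemplate(up(r),t,cv2.TM_CCOEFF_NORMED); _,mx,_,l=cv2.minMaxLoc(m); loc.append(l); print(l,round(mx,3))
c=np.array(loc)/10; n=np.linalg.norm
a,b=n(c[1]-c[0]),n(c[2]-c[1]); mm=60.28/b; print('home->4 mm',a*mm,'scale',mm,'total',a*mm+60.28)
# direct: pin vs fin in top5
yb=np.array([np.cos(.07),np.sin(.07)]);xb=np.array([yb[1],-yb[0]])
for i,pu,pv in ((1,153,106),(4,168,302-196),(5,316,486-392)):
    p=ray(f'top{i}',228+pu/7-.5,208+pv/7-.5,.082)[:2]@xb; f=ray(f'top{i}',228+322/7-.5,208+50/7-.5,.084)[:2]@xb; print(i,'fin-pin',f-p)
# pivot on leg in wrist views
E
```

```text
(126, 116) 0.935
(150, 115) 1.0
(356, 98) 0.891
home->4 mm 7.005193153149422 scale 2.916300067796535 total 67.28519315314942
1 fin-pin 0.07053126311845025
4 fin-pin 0.06441681346564986
5 fin-pin 0.003716380166310082
```

{"fn": "move_arm", "kwargs": {"dp": [[0, 0.002, 0], [0, 0.004, 0], [0, 0.0048, 0], [0, 0.0048, 0], [0, 0.0048, 0], [0, 0.0048, 0], [0, 0.0048, 0], [0, 0.0048, 0]], "angular": [[0, 0, 0], [0, 0, 0], [0, 0, 0], [0, 0, 0], [0, 0, 0], [0, 0, 0], [0, 0, 0], [0, 0, 0]]}}

```text
time_s: 8.45
ee_pos: [0.5891, -0.0522, 0.0254]
ee_rot: [-3.141, -0.002, 0.071]
force: [2.9, 6.9, 0.3]
opening: 0.997
```

```bash
python3 - <<'E'
from h import *
s=get_state(); print(s['ee_pos'],s['ee_rot'],s['force'],s['time_s'])
yb=np.array([np.cos(.07),np.sin(.07)]);xb=np.array([yb[1],-yb[0]])
print(s['ee_pos'][:2]@xb,s['ee_pos'][:2]@yb)
snap('top','top6'); snap('wrist','w6')
up=lambda g:cv2.resize(g,None,fx=10,fy=10,interpolation=cv2.INTER_CUBIC)
G=[cv2.imread(f'pics/top{i}.png',0)[208:236,228:300] for i in (1,4,5,6)]
# subpixel leg-end edge along channel: dark gap -> light leg, row profile following slope
for g in G:
    u=up(g); e=[]
    for y0 in (125,130,135,140,145):
        x=np.arange(60,480); y=(y0+20-(x+0)*0.085).astype(int)   # channel slope
        p=cv2.blur(u[y,x].astype(np.float32)[None],(9,1))[0]; k=np.argmax(p>125); e.append(x[k])
    print(e)
a=np.hstack([cv2.resize(G[3][:, 20:65],None,fx=9,fy=9,interpolation=cv2.INTER_CUBIC),cv2.resize(cv2.imread('pics/w6.png',0),(336,252))])
cv2.imwrite('pics/m6.png',a)
E
```

```text
[ 0.58908633 -0.05221283  0.02539085] [-3.14120911e+00 -1.61808177e-03  7.14122538e-02] [2.87449641 6.89541756 0.3205206 ] 8.45
0.0932873338935322 0.583991743474262
[np.int64(60), np.int64(60), np.int64(231), np.int64(155), np.int64(154)]
[np.int64(60), np.int64(60), np.int64(217), np.int64(177), np.int64(176)]
[np.int64(60), np.int64(60), np.int64(387), np.int64(382), np.int64(381)]
[np.int64(60), np.int64(60), np.int64(60), np.int64(397), np.int64(397)]
```

View pics/m6.png

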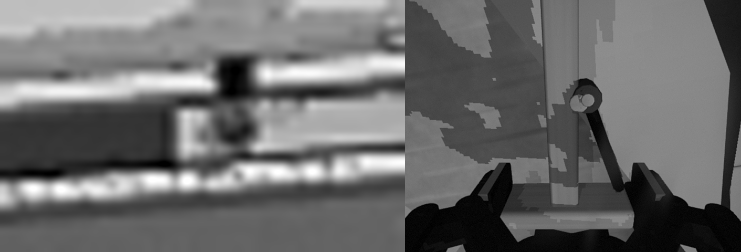

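The pin at (236,122) in the crop is nearly level with the fin at (236,75). Allowing for the channel's slope, both estimates put about 1.5 mm left to go. The lever is still open. I'll nudge the leg the rest, then squeeze.

{"fn": "move_arm", "kwargs": {"dp": [[0, 0.0008, 0], [0, 0.0015, 0], [0, 0.0015, 0], [0, 0.0015, 0], [0, 0.0015, 0], [0, 0.0015, 0], [0, 0.0015, 0], [0, 0.0015, 0]], "angular": [[0, 0, 0], [0, 0, 0], [0, 0, 0], [0, 0, 0], [0, 0, 0], [0, 0, 0], [0, 0, 0], [0, 0, 0]]}}

```text
time_s: 9.55
ee_pos: [0.5892, -0.0536, 0.0254]
ee_rot: [-3.141, -0.002, 0.071]
force: [3.6, 7.2, 0.3]
opening: 0.999
```

{"fn": "move_arm", "kwargs": {"dp": [[0, 0, 0], [0, 0, 0], [0, 0, 0], [0, 0, 0], [0, 0, 0], [0, 0, 0], [0, 0, 0], [0, 0, 0]], "angular": [[0, 0, 0], [0, 0, 0], [0, 0, 0], [0, 0, 0], [0, 0, 0], [0, 0, 0], [0, 0, 0], [0, 0, 0]], "gripper": 0.015}}

```text
time_s: 10.55
ee_pos: [0.5872, -0.0537, 0.0269]
ee_rot: [-3.141, 0.002, 0.071]
force: [-8.3, 6.1, 17.2]
opening: 0.268
```

```bash
python3 - <<'E'
from h import *
s=get_state(); print(s['ee_pos'],s['ee_rot'],s['force'],s['opening']*85.4,s['time_s'])
yb=np.array([np.cos(.07),np.sin(.07)]);xb=np.array([yb[1],-yb[0]])
print(s['ee_pos'][:2]@xb,s['ee_pos'][:2]@yb)
snap('top','top7'); snap('wrist','w7')
g=cv2.imread('pics/top7.png',0)[208:236,228:300]; u=cv2.resize(g,None,fx=10,fy=10,interpolation=cv2.INTER_CUBIC)
for y0 in (140,145):
    x=np.arange(60,480); y=(y0+20-x*0.085).astype(int); p=cv2.blur(u[y,x].astype(np.float32)[None],(9,1))[0]; print(x[np.argmax(p>125)])
cv2.imwrite('pics/m7.png',np.hstack([cv2.resize(g[:,20:65],None,fx=9,fy=9,interpolation=cv2.INTER_CUBIC),cv2.resize(cv2.imread('pics/w7.png',0),(336,252))]))
E
```

```text
[ 0.58721499 -0.05374145  0.02691838] [-3.14061836e+00  2.09888999e-03  7.06841546e-02] [-8.30481987  6.12083246 17.20091607] 22.91550838432967 10.55
0.09468132829740335 0.5820180720283317
399
398
```

View pics/m7.png

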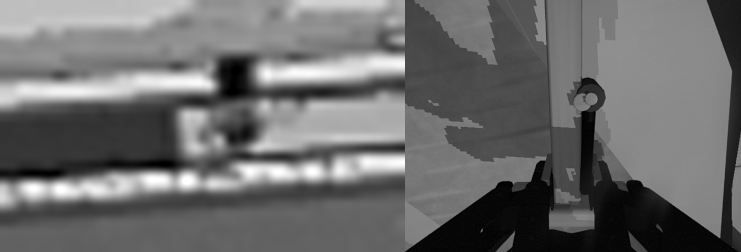

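The wrist view shows the lever lying parallel to the bar between the pads. In the top view the pin at about (239,122) is level with the fin at 236, given the slope. I'll hold once to settle, then hand in.

{"fn": "move_arm", "kwargs": {"dp": [[0, 0, 0], [0, 0, 0], [0, 0, 0], [0, 0, 0], [0, 0, 0], [0, 0, 0], [0, 0, 0], [0, 0, 0]], "angular": [[0, 0, 0], [0, 0, 0], [0, 0, 0], [0, 0, 0], [0, 0, 0], [0, 0, 0], [0, 0, 0], [0, 0, 0]]}}

```text
time_s: 11.65
ee_pos: [0.5872, -0.0537, 0.0269]
ee_rot: [-3.141, 0.002, 0.071]
force: [-7.9, 5.0, 17.5]
opening: 0.267
```

```bash
python3 - <<'E'
from workcell import *
s=get_state(); print(s['ee_pos'],s['force'],s['opening'],s['joint_vel'])
print(finish_job())
E
```

```text
[ 0.58721532 -0.0537355   0.02691835] [-7.85783362  5.02546153 17.47259131] 0.26700037410863636 [-0.00117059 -0.00056374  0.00014665 -0.00050683 -0.0004671   0.0003261 ]
the job is handed in; nothing more can be done
None
```

I hooked the fingers behind the crossbar, drew the leg out about 72–73 mm to the index clip with the lever open, then squeezed the lever shut. I handed the job in at about 11.7 s while still holding, and no verdict was reported.

- **Pin at the mark:** in the last top view the pin is level with the fin to within about 1–2 mm. The two distance estimates differed by about 2.5 mm: the wrist view gave 73 mm and the top view about 70.5 mm, and I stopped near the wrist figure.
- **Lever shut:** the last wrist view shows it parallel to the bar between the pads. The opening reading works out at about 23 mm, where 26 mm was expected. I did not resolve that difference, and the lever angle cannot be read directly.
- **Holding:** the arm was at rest, with about 5 N of pull along the channel. After the fingers closed there was also a steady 17.5 N upward and 8 N sideways on the wrist, well below the limit.
- **Other things on the table:** nothing was touched on purpose, but I did not measure their positions again at the end.

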